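Load the smallest stamping die into the die carousel

TASK

Turn the die carousel by its knob until the one small pocket faces the fixed pointer on the carousel's foot. Then put the smallest of the three black stamping dies into that pocket, sitting flat on its floor, and leave the pocket facing the pointer.

Things in the scene. Friction and masses are not known exactly. Their poses are not given: they have to be found in the camera images.
- small_die: the smallest of three black steel block dies that stand apart on the bench: 41 x 43 mm in plan, 38 mm high, about 0.4 kg (the other two are 52 to 61 mm wide and 52 to 56 mm high). Origin at the centre of its underside, x and y along its sides, z up. Grip it across two opposite sides; either pair will do, and either pair may lie along either side of the pocket
- pocket (a point): centre of the floor of the small square pocket on the carousel's round wooden tray (264 mm across, on a fixed dark foot); it turns with the tray, 70 mm from the turning axis. Floor 22 mm above the bench, 56 mm square inside, with a 5 mm thick aluminium frame 6 mm high round it (rim 28 mm above the bench). Its -x axis points straight out from the turning axis, y along the tray's rim, z up. The tray's two other pockets are larger, 76 mm square, and stay empty
- knob (a point): a point on the carousel's vertical turning axis, 50 mm above the bench, at the height to grip the bar knob: a dark upright bar 14 mm thick (along this point's x) and 56 mm long (along its y), from 30 to 66 mm above the bench; pinch it across its 14 mm thickness. It turns with the tray; so do these axes
- carousel (a joint): angle of the tray about the vertical axis, rad, growing anticlockwise seen from above; 0 when the small pocket is straight at the loading point, marked by the fixed brass pointer cone (tip 19 mm above the bench, 138 mm from the axis, all of it under 28 mm high) at the tray's edge. It starts 0.6 to 1.3 rad anticlockwise of there, turns with a light steady friction (about 0.1 N m) and stays where it is left
There are look-alikes about, which are no part of the job. Leave any purple look-alike of the small_die alone.

How it is judged (in metres and radians):
On the way:
1. the carousel is turned so that the small pocket faces the pointer (within 0.2 rad) while the smallest die is still off the tray (value of joint carousel between -0.2 and 0.2 rad and horizontal distance between small_die and knob above 0.15 m), for 0.2 s.
At the end, for the whole second after the job is handed in: The small pocket faces the pointer within 0.2 rad, and the smallest die rests in it: centre within 13 mm of the pocket's, underside within 4 mm of the pocket's floor, upright within 0.1 rad, at rest (value of joint carousel between -0.2 and 0.2 rad and horizontal distance between small_die and pocket below 0.013 m and z of small_die in the frame of pocket between -0.004 and 0.004 m and angle between small_die's own z axis and vertical below 0.1 rad and linear speed of small_die below 0.02 m/s); the robot touches nothing.
It also fails if it takes over 51 s, if anything falls off the work surface, if the arm or the gripper's body presses on something with over 40 N, if the wrist force passes 120 N, or if a joint passes its speed limit or range.

ROBOT

A 6-joint arm with a two-finger parallel gripper is mounted at the origin on a cart in front of the work surface, level with it; the furniture and walls round the work are solid. World frame = base frame: x ahead of the robot, y to its left, z up, the work surface at z = 0. Lengths are in m, angles in degrees, forces in N, time in s.
With the tool pointing down it reaches from about 0.35 to 0.925 m from the base axis. Payload 6.4 kg.
Tool frame: the origin (TCP) lies midway between the tips of the shut fingers; the grasp point (between the pads) lies 19 mm behind it; z points along the fingers, y is the line along which they close (so a half turn about z gives the same grasp; the last joint's range is limited). The gripper opens to 85 mm and grips with 20 to 120 N. Pads are 22 mm wide; open, the fingers measure 114 mm over their backs; the gripper's body (76 mm by 85 mm) begins 54 mm behind the grasp point. The pads swing forward as they close: fully open they stand 13 mm farther back than shut.
Start: joints at [-83.314, 14.043, 89.255, -0, 76.702, -9.975], TCP at [0.186, -0.623, 0.231] pointing down, gripper open.
Joint ranges: [-179.41, 179.41], [-58.25, 129.5], [7.25, 145.43], [-54.29, 234.29], [11.92, 165.04], [-157.13, 157.13]. Speed limits (degrees/s): [147.25, 147.25, 180, 180, 180, 180].

INTERFACE

Orientations are given as [roll, pitch, yaw] about the fixed x, y, z axes, in that order (R = Rz(yaw) Ry(pitch) Rx(roll)).
In Python, from plant import * gives the robot as it stands.
- The arm moves only by the shell command python3 -m jog 'ROWS' [FORCE]. ROWS is a JSON object of lists of equal length, an entry for each row: "hand": the closure in counts, from 0 (fully open) to 255 (shut); "xyz": the shift along the tool's x, y, z in cm, a list of three; "turn": the turn, a rotation vector about the tool's x, y, z in degrees, a list of three. A call has exactly 8 rows; each row is the pose to reach, as a shift and turn from the pose commanded when the call began, along the tool's axes at that moment; what a row does not reach only later rows make up. A row lasts 1/8 s, in which the tool goes at most 62.5 mm and 10.7 degrees, less where a joint would pass 70% of its speed; a pose out of reach is approached as far as the arm can. A call with a gripper value outside its range is refused whole. The fingers move at their own pace and stop on an object; FORCE is the grip in N (left out, the last holds). Time passes only in rows, so rows that repeat a pose let the fingers close, or fill a call up. It gives the time, the measured TCP pose, the force, the opening and the grip force at its end, in the units of the state.
- get_obs(): the state, without advancing time (a new reading comes with each control period).
- camera(name): name is "scene" or "side" or "wrist"; returns a dict with "frame" (400x640x3 uint8, red, green, blue), "fovy" (degrees; the focal length in pixels is half the picture's height over the tangent of half this angle, whatever the lens; pixels are square), "cx", "cy" (the principal point, pixels), "rvec" (rotation vector, rad) and "tvec" (3), from world to camera coordinates, as OpenCV has them. Camera axes: x right, y down, z forward; pixel columns grow to the right and rows downward; lengths in m; the calibration is good to about 2 mm. A picture is of the moment at which its call begins. There is no depth.
- hand_in(): hands the job in; it is judged then, once.
Trained networks look in a picture, given as the dict that the camera call returned (one of the last four; its "shot" number tells which), for a name from the list of things; names that differ only in an ending like _2 or _b are one class to them, and where a whole thing is asked for, a point or a joint stands for the part that bears it (a point fixed in the world has none). Each returns a list of dicts, best first, with "conf" (0 to 1); they miss things now and then, are a little off and sometimes report something else, mostly with a low value. They report only what shows in the picture. A call takes as long as a camera call. They do not tell look-alikes from the thing itself.
- look_for(picture, name): "pixel" ([column, row] in pixels, amid what is visible of it).
- masks_of(picture, name): "pixels" (400x640 bool, what is visible of it) and "pixel" ([column, row] in pixels, amid what is visible of it).
The state is a dict: "t": time; "joints": joint angles; "joint_vel": joint speeds; "tau": joint torques, N m; "eef_pos": TCP position; "tool_rot": TCP orientation; "ft_force": force on the tool from outside, world axes, zero at the start; "moment": the same for the moment, N m; "width": opening from 0.0 (shut) to 1.0 (fully open); "gripper_force": force on a finger pad.
Only numpy, scipy, OpenCV 4.12 (cv2) and the standard library are available. Lean on these libraries where they do the work, as an engineer would, in place of code of your own. Each camera call takes 0.05 s, during which the arm holds its last target. There are 200 camera calls.

## Working session

There is one attempt and no reset: what is moved stays moved. The work goes in short steps, Python scripts to look and compute and a shell command to move; the robot and the scene stay as the last step left them, time stands still between calls to the robot, and variables do not carry over. Pictures are saved under pics/ and viewed, at most 14 in all, crops included, and the job is handed in when it is done.

```bash
ls; mkdir -p pics
python3 - <<'E'
from plant import *
import cv2, numpy as np
o=get_obs(); print(o['t'],o['eef_pos'],o['tool_rot'])
P={n:camera(n) for n in("scene","side")}
for n,p in P.items():
    print(n,p['fovy'],p['cx'],p['cy'],np.round(p['rvec'],3),np.round(p['tvec'],3))
    for k in("small_die","pocket","knob","carousel"):
        print(k,[(round(d['conf'],2),np.round(d['pixel']).tolist()) for d in look_for(p,k)])
cv2.imwrite('pics/a.png',cv2.cvtColor(P['scene']['frame'],cv2.COLOR_RGB2BGR))
cv2.imwrite('pics/b.png',cv2.cvtColor(P['side']['frame'],cv2.COLOR_RGB2BGR))
E
```

```text
pics
0.0 [ 0.18629722 -0.62212169  0.23015892] [-1.79886907e+02 -1.98966931e-02  1.66598404e+01]
scene 43.41844213692965 323.5552447193189 197.55686800642732 [ 1.849 -1.167  0.653] [-0.29   0.297  1.191]
small_die [(0.5, [451.0, 268.0]), (0.49, [328.0, 199.0])]
pocket []
knob [(0.32, [330.0, 199.0])]
carousel []
side 51.82339240468188 320.3379226295136 186.9916343311524 [ 2.208 -0.014  0.03 ] [-0.507  0.002  1.217]
small_die [(0.74, [355.0, 196.0]), (0.55, [289.0, 328.0])]
pocket [(0.77, [317.0, 133.0])]
knob [(0.69, [319.0, 134.0])]
carousel [(0.72, [318.0, 132.0])]
```

View pics/a.png

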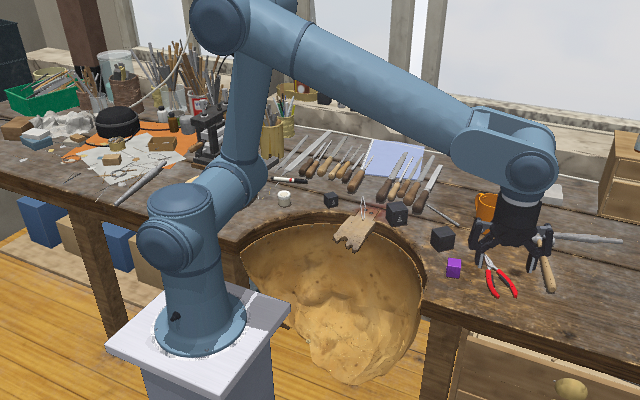

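View pics/b.png

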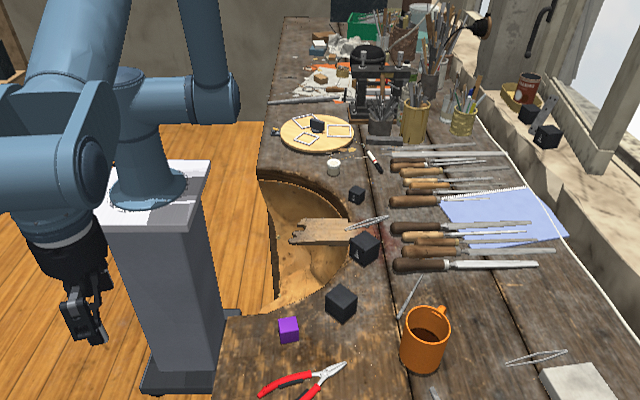

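The side view shows three bench dies at about (355,196), (364,248) and (341,303). The purple look-alike is at (289,328), and two dark blocks sit on the sill at (528,112) and (547,137). The carousel tray is at about (317,133), with a brass pointer near (276,132). (355,196) looks smallest, which is (331,199) in the scene view. I'll check it in a close crop and compute positions.

```bash
cat > h.py <<'E'
from plant import *
import cv2, numpy as np
from scipy.spatial.transform import Rotation as Ro
from scipy.optimize import least_squares
def K(p):
    f=200/np.tan(np.radians(p['fovy'])/2); return np.array([[f,0,p['cx']],[0,f,p['cy']],[0,0,1.]])
def RT(p): return cv2.Rodrigues(np.array(p['rvec'],float))[0],np.array(p['tvec'],float).ravel()
def onplane(p,uv,z):
    R,t=RT(p); d=R.T@np.linalg.inv(K(p))@np.array([uv[0],uv[1],1.]); c=-R.T@t
    return c+d*(z-c[2])/d[2]
def proj(p,X):
    R,t=RT(p); q=(K(p)@(R@np.atleast_2d(X).T+t[:,None])).T; return q[:,:2]/q[:,2:]
def box(x,y,yaw,a=.041,b=.043,h=.038,z=0):
    c,s=np.cos(yaw),np.sin(yaw)
    return np.array([[x+c*i*a/2-s*j*b/2,y+s*i*a/2+c*j*b/2,z+k*h] for i in(-1,1) for j in(-1,1) for k in(0,1)])
def save(n,img): cv2.imwrite('pics/'+n,cv2.cvtColor(img,cv2.COLOR_RGB2BGR))
def delta(xyz,yaw_err=0):
    """world shift -> tool-axis cm"""
    o=get_obs(); R=Ro.from_euler('xyz',o['tool_rot'],degrees=True)
    return R.inv().apply(np.array(xyz)-o['eef_pos'])*100
E
python3 - <<'E'
from h import *
p=camera('side'); s=camera('scene')
for uv in[(355,196),(364,248),(341,303)]:
    X=onplane(p,uv,.02); print('die',X.round(3),proj(s,X).round())
print('knob',onplane(p,(318,126),.05).round(3),'ptr',onplane(p,(276,132),.01).round(3))
for m in masks_of(p,'carousel'): 
    ys,xs=np.nonzero(m['pixels']);print(m['conf'],xs.min(),xs.max(),ys.min(),ys.max())
f=p['frame']
a=cv2.resize(f[100:168,260:370],None,fx=6,fy=6,interpolation=cv2.INTER_CUBIC)
b=cv2.resize(f[165:275,325:390],None,fx=3.7,fy=3.7,interpolation=cv2.INTER_CUBIC)
c=np.zeros((420,660+0,3),np.uint8); c[:a.shape[0],:a.shape[1]]=a
d=np.zeros((420,140,3),np.uint8); bb=cv2.resize(f[180:330,325:385],None,fx=2.33,fy=2.33,interpolation=cv2.INTER_CUBIC); d[:min(420,bb.shape[0]),:bb.shape[1]]=bb[:420,:140]
save('c.png',np.hstack([c,d]))
E
```

```text
die [ 0.604 -0.065  0.02 ] [[333. 201.]]
die [ 0.608 -0.272  0.02 ] [[394. 216.]]
die [ 0.542 -0.434  0.02 ] [[441. 240.]]
knob [0.504 0.295 0.05 ] ptr [0.354 0.323 0.01 ]
0.95 280 354 113 152
```

View pics/c.png

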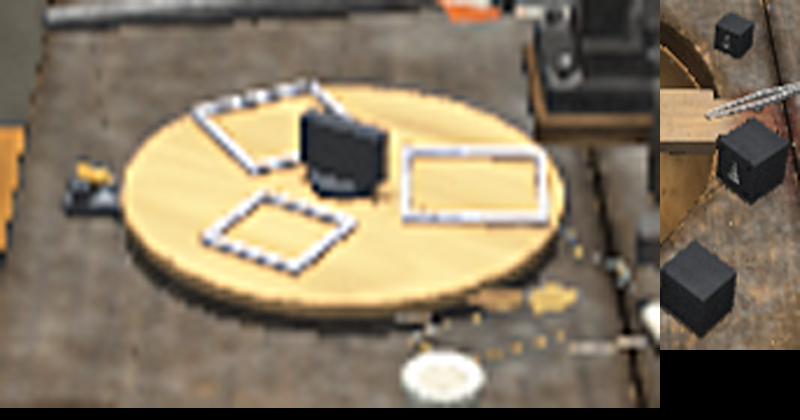

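Smallest die confirmed: (355,196) is clearly smaller than the other two. The small pocket is at about (306.5,138.7), the knob bar at about (318,126), and the brass pointer on the foot at about (276,129).

Run:
```python
from h import *
p=camera('side'); s=camera('scene')
m=masks_of(p,'carousel')[0]['pixels'].astype(np.uint8)
# fit tray disc: project circle r=.132 at z=.022 (top) ; compare to yellow region
f=p['frame'].astype(int); 
px=lambda u,v:(260+u/6-.4,100+v/6-.4)
# tray edge points (crop), top-surface rim
E=[px(122,195),px(565,195),px(335,83),px(180,110),px(500,115),px(200,282),px(480,283)]
X=np.array([onplane(p,e,.022)[:2] for e in E])
g=least_squares(lambda q:np.hypot(*(X-q[:2]).T)-.132,[.504,.295]); c=g.x
print('centre',c.round(4),(g.fun*1000).round(1))
pk=[px(205,238),px(296,272),px(355,222),px(268,193)]
P=np.array([onplane(p,e,.028)[:2] for e in pk]); pc=P.mean(0)
print('pocket r',np.hypot(*(pc-c)),'ang',np.degrees(np.arctan2(*(pc-c)[::-1])))
for e in[(95,172),(108,178),(80,178),(92,205)]:
    q=onplane(p,px(*e),.019)[:2]-c; print('ptr r',np.hypot(*q).round(3),'ang',np.degrees(np.arctan2(*q[::-1])).round(1))
kb=np.array([onplane(p,px(*e),.066)[:2] for e in[(303,115),(385,130)]]); print('knob top near edge',kb.round(3),np.degrees(np.arctan2(*(kb[1]-kb[0])[::-1])), kb.mean(0)-c)
ms=[max(masks_of(q,'small_die'),key=lambda d:-abs(np.array(d['pixel'])-np.array(t)).sum()) for q,t in((p,(355,196)),(s,(331,199)))]
print([m['pixel'] for m in ms])
def hull(q,X):
    return cv2.convexHull(proj(q,X).astype(np.float32))
def iou(v):
    r=0
    for q,mm in zip((p,s),ms):
        im=np.zeros((400,640),np.uint8); cv2.fillConvexPoly(im,np.round(hull(q,box(*v))*16).astype(np.int32),1,shift=4)
        r+=(im.astype(bool)&mm['pixels']).sum()/(im.astype(bool)|mm['pixels']).sum()
    return r
best=max(((iou((x,y,np.radians(a))),x,y,a) for x in np.arange(.59,.62,.003) for y in np.arange(-.08,-.05,.003) for a in range(-45,45,10)))
print(best)
```

```text
centre [0.4995 0.3143] [-2.   1.   1.9  5.8  3.5  6.3  4. ]
pocket r 0.07447707479174241 ang -118.28175548542994
ptr r 0.149 ang 172.4
ptr r 0.14 ang 174.9
ptr r 0.156 ang 175.5
ptr r 0.148 ang -172.0
knob top near edge [[0.477 0.318]
 [0.524 0.3  ]] -21.038310047796777 [ 0.00099988 -0.00557228]
[[355.9, 194.6], [451.8, 268.7]]
(np.float64(0.7176470588235294), np.float64(0.608), np.float64(-0.05899999999999998), -15)
```

```bash
python3 -m jog '{"hand":[0,0,0,0,0,0,0,0],"xyz":[[4.7,-4.1,-0.5],[9.4,-8.2,-1],[14.1,-12.3,-2],[18.8,-16.4,-2],[23.4,-20.5,-2],[28,-24.6,-2],[32.7,-28.7,-2],[37.4,-32.8,-2]],"turn":[[0,0,-10],[0,0,-20],[0,0,-30],[0,0,-40],[0,0,-50],[0,0,-60],[0,0,-70],[0,0,-80]]}' 30
python3 - <<'E'
from h import *
print(delta([.45,.3143-.03,.25]), get_obs()['tool_rot'], delta([.5,.3143,.25]))
E
```

```text
t: 1.9
eef_pos: [0.4515, -0.1995, 0.2517]
tool_rot: [179.9, 0.0, 97.0]
ft_force: [0.5, -0.6, -0.9]
width: 1.001
gripper_force: 0.0
[48.03641662  5.73222984  0.13679779] [1.79945903e+02 4.90942725e-02 9.69795643e+01] [50.4066078  11.05972313  0.13979689]
```

```bash
python3 -m jog '{"hand":[0,0,0,0,0,0,0,0],"xyz":[[6,1,0],[12,2,0],[18,3,0],[24,4.5,0],[30,6,0],[36,7.5,0],[42,9,0],[47,10,0]],"turn":[[0,0,-7],[0,0,-14],[0,0,-21],[0,0,-28],[0,0,-35],[0,0,-42],[0,0,-49],[0,0,-55]]}'
python3 - <<'E'
from h import *
p=camera('wrist'); save('d.png',p['frame'])
print(p['fovy'],get_obs()['eef_pos'],get_obs()['tool_rot'])
for k in("pocket","knob","carousel"):
    print(k,[(round(d['conf'],2),np.round(d['pixel']).tolist()) for d in look_for(p,k)])
print(proj(p,[.4995,.3143,.066]))
E
```

```text
t: 2.9
eef_pos: [0.4954, 0.2796, 0.2515]
tool_rot: [180.0, 0.0, 151.9]
ft_force: [1.3, 0.0, 1.2]
width: 1.002
gripper_force: 0.0
66.88233778255851 [0.49493534 0.28393701 0.25141292] [ 1.79797884e+02 -7.17814965e-02  1.52263890e+02]
pocket [(0.69, [341.0, 142.0])]
knob [(0.79, [347.0, 141.0])]
carousel [(0.95, [344.0, 142.0])]
[[346.26347436 158.7755579 ]]
```

View pics/d.png

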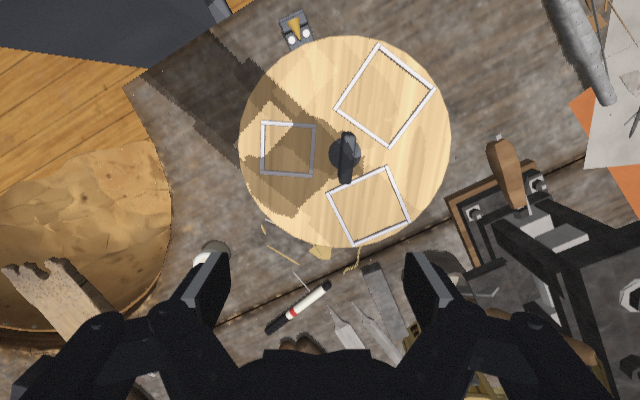

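The tray centre is at about (345,142), the small pocket frame is centred at (288,149) and the pointer cone at (296,33). The bar knob runs roughly vertically in the image at (346,155).

Run:
```python
from h import *
p=camera('wrist')
w=lambda e,z:onplane(p,e,z)[:2]
A=lambda v:np.degrees(np.arctan2(v[1],v[0])).round(1)
E=[(238,142),(452,142),(345,35),(345,248)]
c=np.mean([w(e,.022) for e in E],0); print('c',c,[np.hypot(*(w(e,.022)-c)).round(3) for e in E])
pk=[w(e,.028) for e in[(263,122),(315,124),(313,177),(261,174)]]
pc=np.mean(pk,0); print('pocket',np.hypot(*(pc-c)),A(pc-c),'side dir',A(pk[0]-pk[1]),A(pk[3]-pk[2]))
for e in[(297,42),(295,28)]: q=w(e,.015)-c; print('ptr',np.hypot(*q).round(3),A(q))
g=p['frame'][110:205,290:400]
m=masks_of(p,'knob')[0]['pixels']; ys,xs=np.nonzero(m); print(len(xs),xs.min(),xs.max(),ys.min(),ys.max())
save('e.png',cv2.resize(g,None,fx=6,fy=6,interpolation=cv2.INTER_CUBIC))
for a in(-20,-25,-28,-33):
  a=np.radians(a); d=np.array([np.cos(a),np.sin(a)])*.028; n=np.array([-np.sin(a),np.cos(a)])*.007
  print(np.degrees(a),((proj(p,[[*(c+i*d+j*n),.066] for i,j in((1,1),(1,-1),(-1,-1),(-1,1))])-[290,110])*6).round().tolist())
print(get_obs()['eef_pos'],get_obs()['tool_rot'])
```

```text
c [0.49593556 0.3166852 ] [np.float64(0.131), np.float64(0.131), np.float64(0.124), np.float64(0.138)]
pocket 0.06967333673688643 -116.7 side dir -120.4 -121.7
ptr 0.132 177.5
ptr 0.145 175.7
35489 239 451 35 247
-20.0 [[405.0, 408.0], [330.0, 418.0], [294.0, 117.0], [373.0, 106.0]]
-25.0 [[392.0, 412.0], [317.0, 416.0], [308.0, 112.0], [387.0, 108.0]]
-28.0 [[384.0, 414.0], [309.0, 415.0], [316.0, 110.0], [395.0, 110.0]]
-33.0 [[371.0, 417.0], [297.0, 411.0], [330.0, 107.0], [409.0, 114.0]]
[0.49542538 0.27639886 0.25123461] [-1.79980095e+02  2.03032770e-03  1.51595951e+02]
```

View pics/e.png

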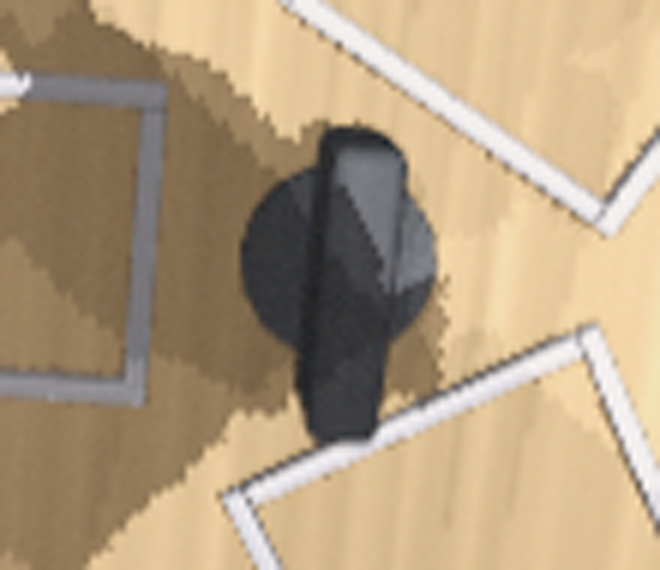

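```bash
python3 -m jog '{"hand":[90,90,90,90,90,90,90,90],"xyz":[[0.6,1.6,2],[1.3,3.2,6],[1.3,3.2,10],[1.3,3.2,12],[1.3,3.2,12],[1.3,3.2,12],[1.3,3.2,12],[1.3,3.2,12]],"turn":[[0,0,1],[0,0,2],[0,0,2],[0,0,2],[0,0,2],[0,0,2],[0,0,2],[0,0,2]]}' 25
python3 - <<'E'
from h import *
p=camera('wrist'); save('f.png',p['frame'])
c=np.array([.4995,.3145]);a=np.radians(-31); d=np.array([np.cos(a),np.sin(a)])*.028; n=np.array([-np.sin(a),np.cos(a)])*.007
print(proj(p,[[*(c+i*d+j*n),.066] for i,j in((1,1),(1,-1),(-1,-1),(-1,1))]).round().tolist())
# camera position in tool frame
R,t=RT(p); cam=-R.T@t; o=get_obs(); print(Ro.from_euler('xyz',o['tool_rot'],degrees=True).inv().apply(cam-o['eef_pos']),o['eef_pos'],o['tool_rot'])
T=Ro.from_euler('xyz',o['tool_rot'],degrees=True).as_matrix(); print((R@T).round(3))
E
```

```text
t: 4.2
eef_pos: [0.4998, 0.3117, 0.1325]
tool_rot: [179.9, 0.1, 149.7]
ft_force: [-0.3, -0.0, -0.8]
width: 0.648
gripper_force: 0.0
[[328.0, 240.0], [310.0, 240.0], [310.0, 169.0], [330.0, 169.0]]
[ 0.08013452  0.00014519 -0.14317433] [0.49961413 0.31170279 0.13219165] [1.79931533e+02 5.29925804e-02 1.49662838e+02]
[[ 0.     1.     0.   ]
 [-0.949  0.    -0.314]
 [-0.314 -0.     0.949]]
```

View pics/f.png

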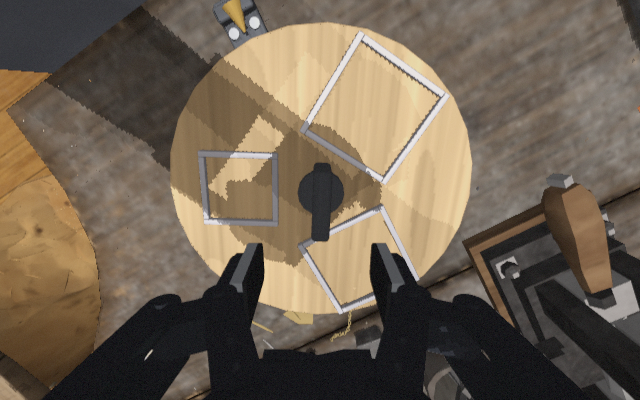

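```bash
python3 -m jog '{"hand":[90,90,90,255,255,255,255,255],"xyz":[[0.1,0.2,5],[0.1,0.2,9],[0.1,0.2,9.6],[0.1,0.2,9.6],[0.1,0.2,9.6],[0.1,0.2,9.6],[0.1,0.2,9.6],[0.1,0.2,9.6]],"turn":[[0,0,0],[0,0,0],[0,0,0],[0,0,0],[0,0,0],[0,0,0],[0,0,0],[0,0,0]]}' 30
```

```text
t: 5.25
eef_pos: [0.5011, 0.3151, 0.0377]
tool_rot: [179.7, 0.1, 149.6]
ft_force: [1.6, 4.6, 4.9]
width: 0.16
gripper_force: 30.1
```

```bash
python3 -m jog '{"hand":[255,255,255,255,255,255,255,255],"xyz":[[0,0,0],[0,0,0],[0,0,0],[0,0,0],[0,0,0],[0,0,0],[0,0,0],[0,0,0]],"turn":[[0,0,8],[0,0,17],[0,0,26],[0,0,35],[0,0,44],[0,0,53],[0,0,60],[0,0,63]]}'
python3 - <<'E'
from h import *
p=camera('side'); f=p['frame'][100:168,260:370]; w=camera('wrist')['frame']
save('g.png',np.hstack([cv2.resize(f,(400,247),interpolation=cv2.INTER_CUBIC),cv2.resize(w,(395,247))]))
E
```

```text
t: 6.25
eef_pos: [0.5017, 0.3154, 0.0377]
tool_rot: [179.7, -0.2, 86.6]
ft_force: [3.8, 6.6, 1.3]
width: 0.16
gripper_force: 29.6
```

View pics/g.png

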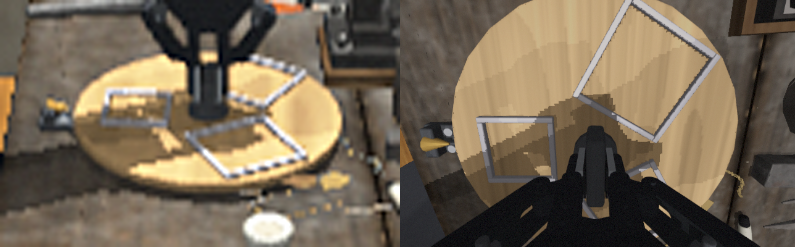

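The small pocket now lies beside the pointer cone in both views (wrist crop: pocket at (516,148), cone at (435,145)). Next I release the knob, lift and measure.

```bash
python3 -m jog '{"hand":[90,90,90,90,90,90,90,90],"xyz":[[0,0,0],[0,0,0],[0,0,0],[0,0,-4],[0,0,-9],[0,0,-14],[0,0,-19],[0,0,-20]],"turn":[[0,0,0],[0,0,0],[0,0,0],[0,0,0],[0,0,0],[0,0,0],[0,0,0],[0,0,0]]}'
python3 - <<'E'
from h import *
p=camera('wrist'); save('h.png',p['frame'])
print(get_obs()['eef_pos'],get_obs()['tool_rot'])
c=[.4995,.3145]
print(proj(p,[[*c,.022],[*c,.066],[c[0]-.138,c[1]+.008,.019]]).round().tolist(),[(round(d['conf'],2),np.round(d['pixel']).tolist()) for d in look_for(p,'pocket')])
E
```

```text
t: 7.35
eef_pos: [0.5011, 0.3143, 0.2399]
tool_rot: [179.6, -0.2, 86.7]
ft_force: [-0.2, 0.4, 0.2]
width: 0.649
gripper_force: 0.0
[0.50063463 0.31417059 0.23885689] [ 1.79709683e+02 -1.22868629e-01  8.66635994e+01]
[[314.0, 164.0], [314.0, 173.0], [201.0, 164.0]] [(0.91, [315.0, 152.0])]
```

View pics/h.png

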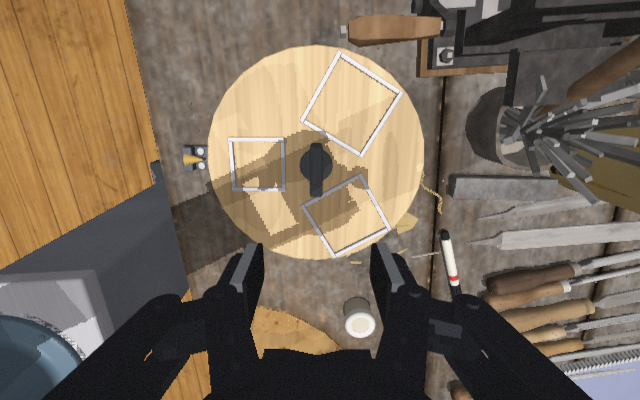

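The pocket (centre about (257,164)) now faces the pointer (about (198,159)). I'll compute the angle and pocket position, then plan the move to the die.

Run:
```python
from h import *
p=camera('wrist'); w=lambda e,z:onplane(p,e,z)[:2]
A=lambda v:np.degrees(np.arctan2(v[1],v[0])).round(1)
c=w((316,165),.03); print('c',c)
c=.5*(c+np.array([.4995,.3145]))
pk=np.array([w(e,.028) for e in[(229,137),(284,137),(285,191),(231,191)]]); pc=pk.mean(0)
print('pocket',pc,np.hypot(*(pc-c)),A(pc-c),A(pk[0]-pk[1]),A(pk[3]-pk[2]),A(pk[0]-pk[3])) 
for e in[(205,158),(190,158)]: q=w(e,.012)-c; print('ptr',np.hypot(*q).round(3),A(q))
print(delta([.55,-.065,.24]))
```

```text
c [0.49961556 0.31494694]
pocket [0.43019649 0.31882028] 0.06948217443636764 176.6 176.7 176.7 83.6
ptr 0.136 174.6
ptr 0.155 174.8
[-37.48314216   7.31128818  -0.55010745]
```

```bash
python3 -m jog '{"hand":[0,0,0,0,0,0,0,0],"xyz":[[-5,1.5,0],[-10.5,3.4,0],[-16,5.3,0],[-21.5,7.2,0],[-27,9.1,0],[-32.5,11,0],[-37.2,12.5,0],[-37.2,12.5,0]],"turn":[[0,0,0],[0,0,0],[0,0,0],[0,0,0],[0,0,0],[0,0,0],[0,0,0],[0,0,0]]}'
python3 - <<'E'
from h import *
p=camera('wrist'); o=get_obs(); print(o['eef_pos'],o['tool_rot'])
ms=masks_of(p,'small_die')
for m in ms: print(m['conf'],m['pixel'],m['pixels'].sum())
m=min(ms,key=lambda d:np.hypot(*(np.array(d['pixel'])-[316,165])))['pixels']
def cost(v):
    im=np.zeros((400,640),np.uint8); cv2.fillConvexPoly(im,np.round(cv2.convexHull(proj(p,box(v[0],v[1],np.radians(v[2]))).astype(np.float32))*16).astype(np.int32),1,shift=4)
    im=im>0; return -(im&m).sum()/(im|m).sum()
from scipy.optimize import differential_evolution as DE
x0=onplane(p,np.array(np.nonzero(m)).mean(1)[::-1],.02)
r=DE(cost,[(x0[0]-.03,x0[0]+.03),(x0[1]-.03,x0[1]+.03),(-45,45)],seed=0,maxiter=60); print(r.x,r.fun)
g=p['frame'].copy(); cv2.polylines(g,[cv2.convexHull(proj(p,box(r.x[0],r.x[1],np.radians(r.x[2]))).astype(np.float32)).round().astype(int)],True,(0,255,0),1)
save('i.png',g); print(delta([r.x[0],r.x[1],.24]))
E
```

```text
t: 8.5
eef_pos: [0.6016, -0.0677, 0.2321]
tool_rot: [-179.7, -0.0, 86.4]
ft_force: [-0.4, -0.1, -0.2]
width: 1.005
gripper_force: 0.0
[ 0.60132831 -0.06584718  0.23235989] [-1.79723324e+02 -8.11578584e-02  8.65118586e+01]
0.91 [323.4, 156.1] 1164
[  0.60998761  -0.05418606 -34.61257385] -0.7316153362664991
[ 1.09791071  0.79915636 -0.72161631]
```

View pics/i.png

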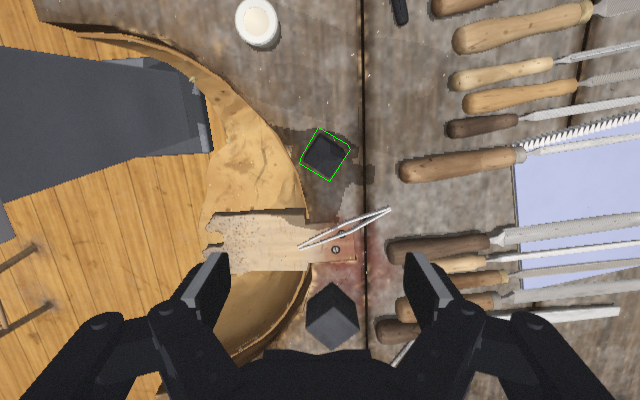

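The box fit sits on the small black die at (324,155). The tweezers (345,230), bench pin and larger die (332,315) are clear of the grip line. Next I align the yaw, go lower and re-measure.

```bash
python3 -m jog '{"hand":[0,0,0,0,0,0,0,0],"xyz":[[0.3,0.3,2],[0.6,0.6,4],[0.9,0.8,7],[0.9,0.8,9],[0.9,0.8,9],[0.9,0.8,9],[0.9,0.8,9],[0.9,0.8,9]],"turn":[[0,0,8],[0,0,16],[0,0,24],[0,0,31],[0,0,31],[0,0,31],[0,0,31],[0,0,31]]}'
python3 - <<'E'
from h import *
p=camera('wrist'); o=get_obs(); print(o['eef_pos'],o['tool_rot'])
ms=masks_of(p,'small_die')
for m in ms: print(m['conf'],m['pixel'],m['pixels'].sum())
m=ms[0]['pixels']
def cost(v):
    im=np.zeros((400,640),np.uint8); cv2.fillConvexPoly(im,np.round(cv2.convexHull(proj(p,box(v[0],v[1],np.radians(v[2]))).astype(np.float32))*16).astype(np.int32),1,shift=4)
    im=im>0; return -(im&m).sum()/(im|m).sum()
from scipy.optimize import differential_evolution as DE
r=DE(cost,[(.58,.64),(-.09,-.03),(-80,10)],seed=0,maxiter=60); print(r.x,r.fun)
g=p['frame'].copy(); g=cv2.convertScaleAbs(g,alpha=1.6,beta=20); B=proj(p,box(r.x[0],r.x[1],np.radians(r.x[2])))
cv2.polylines(g,[cv2.convexHull(B.astype(np.float32)).round().astype(int)],True,(0,255,0),1)
cv2.drawContours(g,cv2.findContours(m.astype(np.uint8),0,2)[0],-1,(255,0,0),1)
save('j.png',cv2.resize(g[80:330,170:470],None,fx=2,fy=2,interpolation=cv2.INTER_CUBIC)); print(delta([r.x[0],r.x[1],.24]))
E
```

```text
t: 9.6
eef_pos: [0.6114, -0.0565, 0.1463]
tool_rot: [179.9, -0.0, 55.7]
ft_force: [0.1, -0.1, 0.2]
width: 1.0
gripper_force: 0.0
[ 0.61129532 -0.05648934  0.14602817] [ 1.79937451e+02 -2.53298239e-02  5.56794268e+01]
0.63 [313.3, 188.4] 1830
[  0.6075722   -0.05771312 -50.4487352 ] -0.6770255271920089
[-0.30091832 -0.22419529 -9.41526355]
```

View pics/j.png

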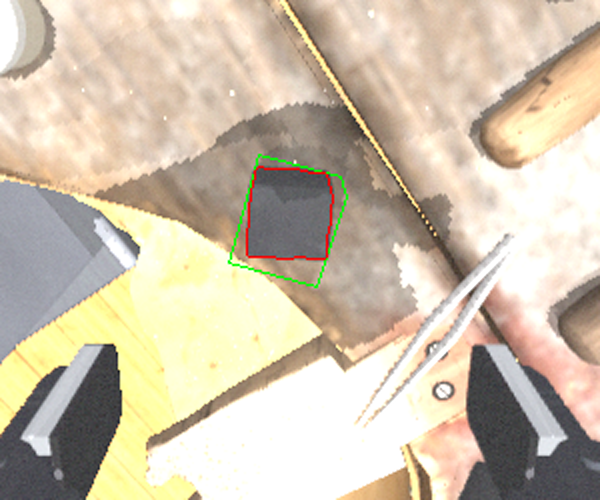

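The green model is larger than the actual block (red outline, about 40x44 px), so I'll check its size and height by triangulating against the other blocks.

Run:
```python
from h import *
S=camera('side'); W=camera('wrist'); C=camera('scene')
def P(p): R,t=RT(p); return K(p)@np.c_[R,t]
mw=masks_of(W,'small_die')[0]
def comp(p,seed,box=45,thr=70):
    g=p['frame'].max(2).astype(np.uint8); m=(g<thr).astype(np.uint8)
    n,l,st,ce=cv2.connectedComponentsWithStats(m); k=l[seed[1],seed[0]]; return st[k],ce[k]
for s in[(355,196),(364,250),(341,303)]: print('side',s,comp(S,s))
print('purple', [ (a.min(),a.max()) for a in np.nonzero((S['frame'][:,:,2].astype(int)-S['frame'][:,:,1]>70))])
for X in[(.604,-.065,41),(.608,-.272,41),(.542,-.434,41),(.608,-.272,56),(.542,-.434,56)]:
    b=proj(S,box(X[0],X[1],.6,X[2]/1e3,X[2]/1e3,(.038 if X[2]<50 else .054))); print(X,np.ptp(b,0).round(1))
for d in masks_of(S,'small_die'):
    ys,xs=np.nonzero(d['pixels']); print(d['conf'],d['pixel'],np.ptp(xs)+1,np.ptp(ys)+1)
    if abs(d['pixel'][1]-196)<10:
        cs=xs.mean(),ys.mean(); ys,xs=np.nonzero(mw['pixels']); cw=xs.mean(),ys.mean()
        Q=cv2.triangulatePoints(P(S),P(W),np.array(cs).reshape(2,1),np.array(cw).reshape(2,1)); X=(Q[:3]/Q[3]).ravel(); print('tri',X,proj(S,X)-cs,proj(W,X)-cw)
for d in masks_of(C,'small_die'):
    ys,xs=np.nonzero(d['pixels']); print('scene',d['conf'],d['pixel'],np.ptp(xs)+1,np.ptp(ys)+1)
```

```text
side (355, 196) (array([ 256,  158,  125,   64, 1730], dtype=int32), array([327.36647399, 190.81271676]))
side (364, 250) (array([348, 222,  49,  94, 738], dtype=int32), array([371.11517615, 258.2100271 ]))
side (341, 303) (array([     0,      0,    640,    400, 233628], dtype=int32), array([319.22662095, 203.09936737]))
purple [(np.int64(316), np.int64(342)), (np.int64(278), np.int64(298))]
(0.604, -0.065, 41) [21.2 22.9]
(0.608, -0.272, 41) [25.  27.9]
(0.542, -0.434, 41) [28.  33.6]
(0.608, -0.272, 56) [34.4 38.8]
(0.542, -0.434, 56) [38.6 46.7]
0.69 [290.6, 329.1] 21 27
0.56 [355.2, 193.2] 18 18
tri [ 0.60894751 -0.05662392  0.01905017] [[0.08454015 0.02000263]] [[-0.45867695  0.18553607]]
scene 0.76 [453.0, 269.7] 15 21
scene 0.67 [330.9, 200.4] 14 16
```

All blocks, including the big ones, appear uniformly about 12% smaller than nominal, probably from bevelled edges. The triangulated centre height of 19 mm fits a 38 mm die, so this is the right one. Descending to grip.

```bash
python3 -m jog '{"hand":[0,0,0,0,255,255,255,255],"xyz":[[-0.1,-0.3,5],[-0.1,-0.3,10],[-0.1,-0.3,13.7],[-0.1,-0.3,13.7],[-0.1,-0.3,13.7],[-0.1,-0.3,13.7],[-0.1,-0.3,13.7],[-0.1,-0.3,13.7]],"turn":[[0,0,0],[0,0,0],[0,0,0],[0,0,0],[0,0,0],[0,0,0],[0,0,0],[0,0,0]]}' 45
```

```text
t: 11.0
eef_pos: [0.6096, -0.056, 0.0105]
tool_rot: [179.8, -0.1, 55.7]
ft_force: [-0.3, 0.5, 7.1]
width: 0.431
gripper_force: 44.6
```

```bash
python3 -m jog '{"hand":[255,255,255,255,255,255,255,255],"xyz":[[0,0,-3],[0,0,-8],[2.1,-3.6,-12],[5,-8.6,-13],[8,-14,-13],[11,-19,-13],[14,-24,-13],[17,-29.2,-13]],"turn":[[0,0,0],[0,0,0],[0,0,-5],[0,0,-10],[0,0,-16],[0,0,-21],[0,0,-26],[0,0,-31]]}'
python3 - <<'E'
from h import *
camera('side')
print(get_obs()['eef_pos'],get_obs()['tool_rot'],get_obs()['ft_force'],delta([.4302,.3188,.14]))
E
```

```text
t: 12.0
eef_pos: [0.4612, 0.251, 0.1381]
tool_rot: [-180.0, 0.0, 86.8]
ft_force: [0.4, 0.3, -2.5]
width: 0.429
gripper_force: 45.3
[0.45738735 0.25632414 0.13773225] [-179.77464441   -0.20701011   87.21058307] [-4.20393187  4.88233445 -2.79062428] [ 6.10865543 -3.02033557 -0.19282737]
```

```bash
python3 -m jog '{"hand":[255,255,255,255,255,255,255,255],"xyz":[[3.4,-1.8,0],[6,-3.2,1],[6.8,-3.7,3],[6.8,-3.7,5],[6.8,-3.7,5],[6.8,-3.7,5],[6.8,-3.7,5],[6.8,-3.7,5]],"turn":[[0,0,0],[0,0,0],[0,0,0],[0,0,0],[0,0,0],[0,0,0],[0,0,0],[0,0,0]]}'
python3 - <<'E'
from h import *
p=camera('wrist'); s=camera('side'); o=get_obs(); print(o['eef_pos'],o['tool_rot'],o['ft_force'])
a=cv2.resize(p['frame'][60:380,160:480],(440,440)); b=cv2.resize(s['frame'][95:170,255:355],(350,262),interpolation=cv2.INTER_CUBIC)
b=np.vstack([b,np.zeros((178,350,3),np.uint8)]); save('k.png',np.hstack([a,b]))
c=np.array([.4302,.3188]);print('pocket rim outer corners pred (crop)',((proj(p,box(*c,np.radians(176.6),.066,.066,.028))[1::2]-[160,60])*440/320).round().tolist())
print(((proj(p,[[*o['eef_pos'][:2],.028]])-[160,60])*440/320).round())
E
```

```text
t: 13.05
eef_pos: [0.4303, 0.3197, 0.0891]
tool_rot: [179.9, -0.0, 86.6]
ft_force: [-0.4, -0.1, -2.7]
width: 0.432
gripper_force: 45.2
[0.43001188 0.31963078 0.08873928] [ 1.79962443e+02 -2.21155826e-02  8.66505457e+01] [-0.2603814  -0.07502137 -3.35059301]
pocket rim outer corners pred (crop) [[280.0, 148.0], [274.0, 265.0], [149.0, 148.0], [155.0, 265.0]]
[[214. 208.]]
```

View pics/k.png

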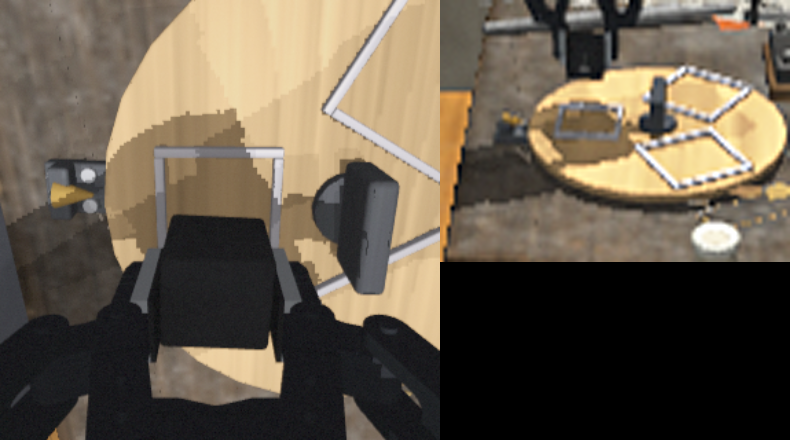

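The pocket frame's top corners are at (156,148) and (284,148) in the crop, so it is about 2 mm to the tool's +y side. The die is level and centred between the pads. Lowering with a small correction.

```bash
python3 -m jog '{"hand":[255,255,255,255,255,255,255,255],"xyz":[[0,0.2,1.5],[0,0.2,3],[0,0.2,4.2],[0,0.2,4.8],[0,0.2,5.2],[0,0.2,5.4],[0,0.2,5.5],[0,0.2,5.5]],"turn":[[0,0,0],[0,0,0],[0,0,0],[0,0,0],[0,0,0],[0,0,0],[0,0,0],[0,0,0]]}'
```

```text
t: 14.15
eef_pos: [0.4319, 0.3196, 0.0335]
tool_rot: [180.0, -0.0, 86.7]
ft_force: [0.6, -0.4, -3.4]
width: 0.429
gripper_force: 45.3
```

```bash
python3 -m jog '{"hand":[255,255,255,255,255,200,140,100],"xyz":[[0,0,0.05],[0,0,0.1],[0,0,0.12],[0,0,0.12],[0,0,0.12],[0,0,0.12],[0,0,0.12],[0,0,0.12]],"turn":[[0,0,0],[0,0,0],[0,0,0],[0,0,0],[0,0,0],[0,0,0],[0,0,0],[0,0,0]]}'
python3 - <<'E'
from h import *
p=camera('wrist'); save('l.png',p['frame'])
E
```

```text
t: 15.15
eef_pos: [0.432, 0.3195, 0.032]
tool_rot: [180.0, -0.0, 86.7]
ft_force: [0.3, 0.4, 0.3]
width: 0.605
gripper_force: 0.0
```

Released cleanly with no contact force. Next I open slightly more, lift straight up and look.

```bash
python3 -m jog '{"hand":[90,90,90,90,90,90,90,90],"xyz":[[0,0,0],[0,0,-1],[0,0,-3],[0,0,-6],[0,0,-10],[0,0,-14],[0,0,-18],[0,0,-20]],"turn":[[0,0,0],[0,0,0],[0,0,0],[0,0,0],[0,0,0],[0,0,0],[0,0,0],[0,0,0]]}'
python3 - <<'E'
from h import *
p=camera('wrist'); s=camera('side')
a=cv2.resize(p['frame'][60:260,200:440],(480,400),interpolation=cv2.INTER_CUBIC); b=cv2.resize(s['frame'][95:170,255:355],(310,232),interpolation=cv2.INTER_CUBIC)
b=np.vstack([b,np.zeros((168,310,3),np.uint8)]); save('m.png',np.hstack([a,b]))
print(((proj(p,box(.432,.319,np.radians(176.6),.037,.037,.038,.022))-[200,60])*2).round().tolist())
E
```

```text
t: 16.2
eef_pos: [0.4327, 0.32, 0.2358]
tool_rot: [179.7, -0.1, 86.7]
ft_force: [-0.2, -0.0, -0.1]
width: 0.643
gripper_force: 0.0
[[262.0, 181.0], [265.0, 193.0], [261.0, 241.0], [264.0, 260.0], [199.0, 181.0], [195.0, 193.0], [200.0, 241.0], [197.0, 259.0]]
```

View pics/m.png

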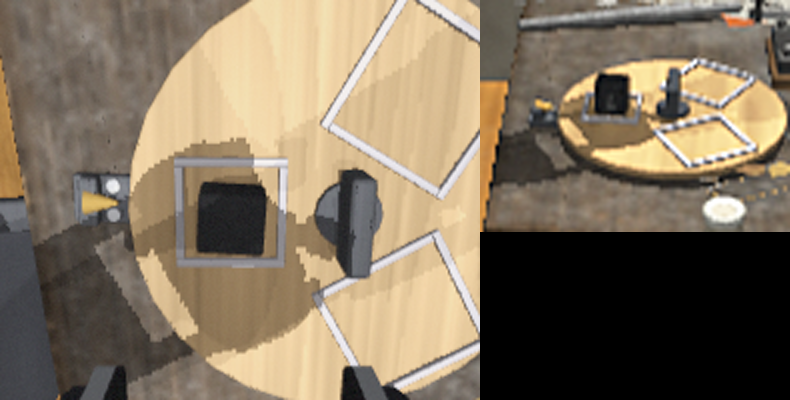

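The die sits flat in the small pocket: die at about (231,218), frame centre (231,212). The pocket faces the pointer at (105,203) and the gripper is clear.

```bash
python3 -c "
from plant import *
print(hand_in())"
```

```text
the job is handed in; nothing more can be done
None
```

The carousel is turned so the small pocket faces the pointer, the smallest die sits flat in that pocket, the gripper is clear, and the job was handed in at about 16 s; the hand-in call returned no verdict.

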